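# Load a guide roller's parts into the cell's fixtures

## Robot

A 6-joint arm with a two-finger parallel gripper is mounted at the origin on the work surface. World frame = base frame: x ahead of the robot, y to its left, z up, the work surface at z = 0. Lengths are in m, angles in rad, forces in N, time in s.
With the tool pointing down it reaches from about 0.325 to 0.9 m from the base axis. Payload 6.1 kg.
Tool frame: the origin (TCP) lies on the centre line of the jaws, within the pads' length; the fingertips stand 8 mm ahead of it and the grasp point (between the pads) lies 11 mm behind it (robot.finger_overhang is the distance from the TCP to the fingertips, in m); z points along the fingers, x is the direction in which the jaws open and shut, and the axes are right-handed (so a half turn about z gives the same grasp; the last joint's range is limited). The gripper opens to 87 mm and grips with 3 to 60 N. Pads are 19 mm wide; open, the fingers measure 117 mm over their backs; the gripper's body (75 mm by 190 mm) begins 51 mm behind the grasp point.
Start: joints at [-1.417, 0.22, 1.526, -0, 1.395, -0.126], TCP at [0.173, -0.601, 0.231] pointing down, gripper open.
Joint ranges: [-2.98, 2.98], [-0.91, 2.08], [0.09, 2.57], [-1.24, 4.39], [0.2, 2.65], [-2.68, 2.68]. Speed limits (rad/s): [2.57, 2.57, 3.01, 3.14, 3.14, 3.14].

## Interface

Orientations are given as a rotation vector (axis times angle).
In Python, from workcell import robot gives the robot as it stands.
- The arm moves only by the tool drive_tool, never from a script. Its argument "plan" is a list that holds one entry, the list of rows, each a list of 7 numbers: the shift along the tool's x, y, z in mm, then the turn, a rotation vector about the tool's x, y, z in degrees, then the opening, from -1 (shut) to 1 (fully open). A call has 1 to 12 rows; each row shifts and turns the commanded pose from where the row before left it, along the tool's axes as they then stand; what a row does not reach is not made up. A row lasts 1/12 s, in which the tool goes at most 41.7 mm and 7.16 degrees, less where a joint would pass 70% of its speed; a pose out of reach is approached as far as the arm can. A call with a gripper value outside its range is refused whole. The fingers move at their own pace and stop on an object; "force" is the grip in N (left out, the last holds). Time passes only in rows, so rows that do not move let the fingers close. It gives the time, the measured TCP pose, the force and the opening at its end, in the units of the state.
- robot.read_state(): the state, without advancing time (a new reading comes with each control period).
- robot.capture(name): name is "scene" or "side" or "wrist"; returns the picture (400x640x3 uint8, red, green, blue); there is no depth.
- robot.calibration(name): a dict with "mtx" (3x3 intrinsics, pixels), "world_to_cam" (4x4, takes a point from world to camera coordinates). Camera axes: x right, y up, looking along -z (the intrinsics and any distortion apply to the point x, -y, -z); pixel columns grow to the right and rows downward; lengths in m; the calibration is good to about 2 mm. A picture is of the moment at which its call begins: read the wrist's pose just before it. calibration takes no time and is no camera call; for the wrist camera it gives the pose at the moment of the call.
- robot.job_done(): hands the job in, once; it reports no verdict.
The state is a dict: "t": time; "joints": joint angles; "qvel": joint speeds; "tau": joint torques, N m; "eef_pos": TCP position; "tool_rot": TCP orientation; "wrist_force": force on the tool from outside, world axes, zero at the start; "torque": the same for the moment, N m; "grip_width": finger opening in m.
Only numpy, scipy, OpenCV 4.12 (cv2) and the standard library are available. Lean on these libraries where they do the work, as an engineer would, in place of code of your own. Each camera call takes 0.05 s, during which the arm holds its last target. There are 200 camera calls.

## Task

Load the assembly cell with the parts of one guide roller: set the black roller in the round nest, the blue bearing block in the square nest and the green slide block in the oblong nest, each flat on the floor of its pocket. Put the steel spacer down over the spindle's post, onto its foot, and the orange thrust ring over the post on top of the spacer. Keep every part the same side up as it lies now, let go of everything, and leave the dial gauge standing where it is.

Things in the scene. Friction and masses are not known exactly. Their poses are not given: they have to be found in the camera images.
- roller: Loose black rubber-covered roller lying flat: a disc 58 mm across and 32 mm high with an orange cap 26 mm across in the middle of its top, about 0.12 kg. (The like rollers in the dark blue crate at the table's far edge are stock and stay there.) Origin: centre of its underside, z up.
- block: Loose bright blue square bearing block, 46 x 46 mm and 32 mm high, a steel ring with a black centre on top, about 0.15 kg. x and y axes are square to its sides. Origin: centre of its underside, z up.
- slide: Loose green oblong slide block, 84 mm long (its x axis), 32 mm wide (y), 32 mm high, two dark bolt heads on top, about 0.13 kg. Origin: centre of its underside, z up.
- spacer: Loose plain steel spacer ring lying flat: 56 mm outside diameter, hole 30 mm, 22 mm high, about 0.16 kg. Origin: centre of its underside, z up.
- thrust: Loose orange plastic thrust ring lying flat: 44 mm outside diameter, hole 28 mm, 20 mm high, about 0.05 kg. Origin: centre of its underside, z up.
- nest_round: Aluminium plate 92 x 92 x 16 mm with one round pocket 68 mm across at its centre. The pocket is 7 mm deep from the plate's top: its floor is dark and lies 9 mm above the table, the rim 16 mm above. Fixed, lies flat. Origin: centre of the plate's underside, straight below the pocket's centre, z up.
- nest_square: Aluminium plate 92 x 92 x 16 mm with one square pocket 56 x 56 mm at its centre, sides parallel to the plate's and to its x and y axes. The pocket is 7 mm deep from the plate's top: its floor is dark and lies 9 mm above the table, the rim 16 mm above. Fixed, lies flat. Origin: centre of the plate's underside, straight below the pocket's centre, z up.
- nest_oblong: Aluminium plate 116 mm long (x axis) x 68 mm wide (y) x 16 mm with one rectangular pocket 96 mm (x) x 44 mm (y) at its centre. The pocket is 7 mm deep from the plate's top: its floor is dark and lies 9 mm above the table, the rim 16 mm above. Fixed, lies flat. Origin: centre of the plate's underside, straight below the pocket's centre, z up.
- spindle: Fixed spindle: a round blue foot 80 mm across and 8 mm thick with an upright steel post 16 mm in diameter at its centre, the post's tapered tip 56 mm above the table. Origin: centre of the foot's underside, on the post's axis, z up.
- gauge: Bystander to be left alone: a loose dial gauge on a stand, dark round foot 56 mm across, thin pillar, dial with a white face, 112 mm tall, 0.6 kg. It is the tallest thing among the parts; a grease jar (48 mm across, 55 mm tall) and a small screwdriver also lie there. Origin: centre of its underside, z up.
Not all that is in view belongs to the job. There is more than one size of the slide; the job needs the smallest.

How it is judged:
At the end, for the whole second after the job is handed in: Roller, block, slide each lie on their own nest's pocket floor; spacer over the post on the foot, thrust ring over the post on the spacer; all within 10 mm sideways and 3.5 mm in height, tilt under 0.12 rad, slide block within 0.2 rad of the pocket's length, same side up, released, at rest (horizontal distance between roller and nest_round below 0.01 m and z of roller in the frame of nest_round between 0.005 and 0.0125 m and angle between each of roller, block, slide, spacer, thrust's own z axis and vertical below 0.12 rad and linear speed of each of roller, block, slide, spacer, thrust below 0.02 m/s and angular speed of each of roller, block, slide, spacer, thrust below 0.2 rad/s and horizontal distance between block and nest_square below 0.01 m and z of block in the frame of nest_square between 0.005 and 0.0125 m and horizontal distance between slide and nest_oblong below 0.01 m and z of slide in the frame of nest_oblong between 0.005 and 0.0125 m and angle between the x axis of slide and the x axis of nest_oblong, either way round below 0.2 rad and horizontal distance between each of spacer, thrust and spindle below 0.01 m and z of spacer in the frame of spindle between 0.004 and 0.0115 m and z of thrust in the frame of spindle between 0.026 and 0.0335 m); the robot touches nothing.
It fails at once if the dial gauge is shifted more than 30 mm or tipped (distance of gauge from where it was at the start of the episode above 0.03 m or angle between gauge's own z axis and vertical above 0.3 rad).
It also fails if it takes over 128 s, if anything falls off the work surface, if the arm or the gripper's body presses on something with over 40 N, if the wrist force passes 120 N, or if a joint passes its speed limit or range.

## Working session

There is one attempt and no reset: what is moved stays moved. The work goes in short steps, Python scripts to look and compute and a tool call to move; the robot and the scene stay as the last step left them, time stands still between calls to the robot, and variables do not carry over. Pictures are saved under pics/ and viewed, about 12 in all and at most 16, crops included, and the job is handed in when it is done.

Besides the shell and the picture viewer there is one more tool, called after ">>>" as a command line: name --argument value ..., lists and objects as JSON in quotes. drive_tool: Moves the arm, as the interface text tells. Its arguments: {"type":"object","properties":{"plan":{"type":"array"},"force":{"type":"number"}},"required":["plan"]}

```bash
ls; mkdir -p pics
python3 - <<'E'
from workcell import robot
import cv2
print(robot.read_state())
for n in("scene","side","wrist"):
    im=robot.capture(n); cv2.imwrite(f"pics/{n}0.png",im[:,:,::-1]); c=robot.calibration(n); print(n,c)
E
```

```text
pics
{'t': 0.0, 'joints': array([-1.41710308e+00,  2.21246473e-01,  1.52760788e+00, -8.72328631e-06,
        1.39468293e+00, -1.26103158e-01]), 'qvel': array([-0.00084583,  0.00017367, -0.00087126,  0.00060234, -0.00049134,
       -0.00149239]), 'tau': array([-6.35894885e-04, -4.94607854e+01, -3.87383115e+01,  6.98563945e-02,
        5.73512900e-02, -1.25479000e-04]), 'eef_pos': array([ 0.17249892, -0.60009875,  0.22942634]), 'tool_rot': array([-2.50842397e+00,  1.88916106e+00,  2.19798629e-03]), 'wrist_force': array([-0.89674691, -0.60248648, -0.81799928]), 'torque': array([ 0.01163389, -0.02668746, -0.01264344]), 'grip_width': 0.08716601301844513}
scene {'mtx': array([[451.77786735,   0.        , 310.74315674],
       [  0.        , 451.77786735, 195.94031005],
       [  0.        ,   0.        ,   1.        ]]), 'world_to_cam': array([[-0.42640654,  0.90443019, -0.01354587,  0.22540039],
       [-0.60532608, -0.27419775,  0.74725894,  0.28975618],
       [ 0.6721293 ,  0.32683577,  0.6643949 , -1.49813468],
       [ 0.        ,  0.        ,  0.        ,  1.        ]])}
side {'mtx': array([[456.44615576,   0.        , 318.25468877],
       [  0.        , 456.44615576, 196.89667582],
       [  0.        ,   0.        ,   1.        ]]), 'world_to_cam': array([[-0.7332572 , -0.67994884, -0.00185607,  0.38326168],
       [ 0.51357106, -0.55562017,  0.65385855, -0.2960522 ],
       [-0.44562163,  0.47849326,  0.75661454, -1.12997828],
       [ 0.        ,  0.        ,  0.        ,  1.        ]])}
wrist {'mtx': array([[314.94377148,   0.        , 330.41630577],
       [  0.        , 314.94377148, 199.32653077],
       [  0.        ,   0.        ,   1.        ]]), 'world_to_cam': array([[ 0.27668336, -0.96095893, -0.00206347, -0.62415796],
       [ 0.91783744,  0.26490246, -0.2956368 ,  0.03556474],
       [ 0.28464144,  0.07990385,  0.95529819, -0.39300455],
       [ 0.        ,  0.        ,  0.        ,  1.        ]])}
```

View pics/scene0.png

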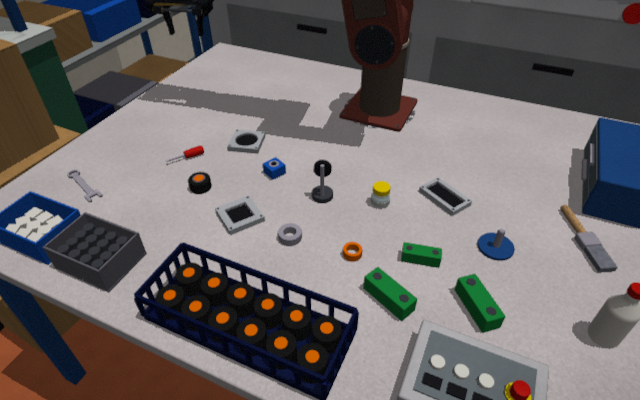

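View pics/side0.png

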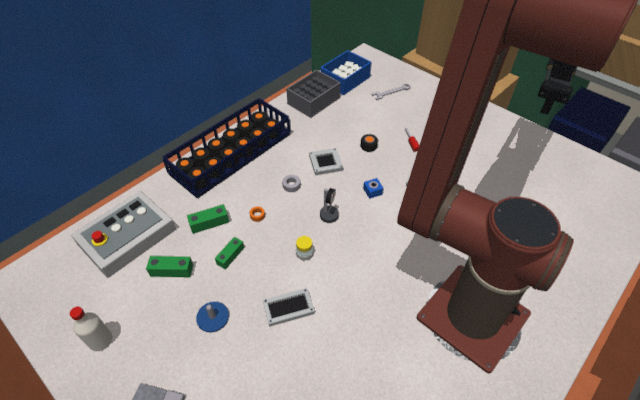

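```bash
cat > h.py <<'E'
import numpy as np, cv2
from workcell import robot
from scipy.spatial.transform import Rotation as R
def cast(c,uv,z):
    W=c["world_to_cam"]; K=c["mtx"]; uv=np.atleast_2d(np.asarray(uv,float))
    d=np.c_[(uv[:,0]-K[0,2])/K[0,0],-(uv[:,1]-K[1,2])/K[1,1],-np.ones(len(uv))]@W[:3,:3]
    o=-W[:3,:3].T@W[:3,3]
    return o+d*((z-o[2])/d[:,2])[:,None]
def proj(c,P):
    p=np.atleast_2d(P)@c["world_to_cam"][:3,:3].T+c["world_to_cam"][:3,3]
    q=np.c_[p[:,0],-p[:,1],-p[:,2]]@c["mtx"].T
    return q[:,:2]/q[:,2:]
E
python3 - <<'E'
from h import *
c=robot.calibration("scene"); s=robot.calibration("side")
L=dict(roller=((200,178),(369,139),.032),block=((275,164),(373,184),.032),spacer=((290,229),(291,181),.022),thrust=((352,248),(257,211),.02),
 slide=((423,251),(231,247),.032),nround=((246,138),None,.016),nsq=((240,211),(326,159),.016),nob=((445,194),(289,305),.016),spindle=((496,247),(212,317),.008),gauge=((322,195),(329,214),.008),jar=((381,187),(304,243),.055),postTip=((501,231),(210,306),.056))
for k,(a,b,z) in L.items(): print(k,cast(c,a,z)[0,:2].round(3), b and cast(s,b,z)[0,:2].round(3))
E
```

```text
roller [ 0.576 -0.299] [ 0.577 -0.306]
block [ 0.442 -0.148] [ 0.442 -0.156]
spacer [ 0.635 -0.003] [ 0.64  -0.003]
thrust [0.628 0.15 ] [0.63  0.146]
slide [0.582 0.297] [0.58  0.284]
nround [ 0.348 -0.299] None
nsq [ 0.626 -0.147] [ 0.63  -0.152]
nob [0.356 0.297] [0.35  0.293]
spindle [0.48  0.442] [0.469 0.442]
gauge [0.48  0.009] [0.475 0.005]
jar [0.441 0.152] [0.433 0.152]
postTip [0.476 0.44 ] [0.47  0.436]
```

View pics/wrist0.png

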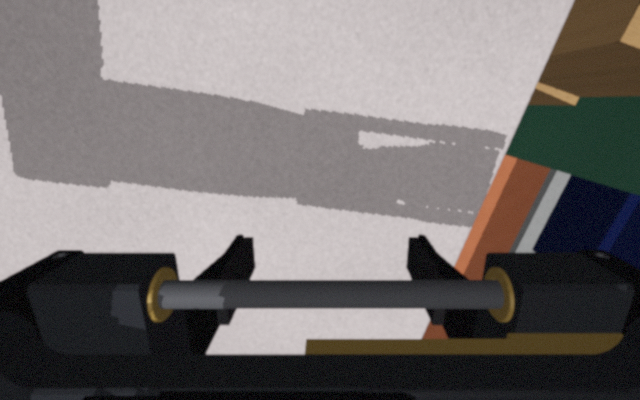

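>>> drive_tool --plan '[[[0,0,-30,0,0,5.4,1],[0,0,-30,0,0,5.4,1],[0,0,-30,0,0,5.5,1],[0,0,-30,0,0,0,1],[-32,-20,0,0,0,0,1],[-32,-20,0,0,0,0,1],[-32,-20,0,0,0,0,1],[-32,-20,0,0,0,0,1],[-32,-20,0,0,0,0,1],[-32,-20,0,0,0,0,1],[-32,-20,0,0,0,0,1],[-32,-20,0,0,0,0,1]]]'

```text
t: 1.15
eef_pos: [0.3343, -0.3436, 0.3503]
tool_rot: [-2.216, 2.227, 0.0]
wrist_force: [0.7, -0.1, 0.1]
grip_width: 0.0871
```

>>> drive_tool --plan '[[[-32,-20,0,0,0,0,1],[-32,-20,0,0,0,0,1],[-32,-20,0,0,0,0,1],[-32,-20,0,0,0,0,1],[-32,-20,0,0,0,0,1],[-32,-18,0,0,0,0,1],[0,0,0,0,0,0,1],[0,0,0,0,0,0,1]]]'

```text
t: 1.82
eef_pos: [0.4532, -0.1522, 0.3503]
tool_rot: [2.221, -2.222, -0.001]
wrist_force: [-0.3, -0.9, 0.5]
grip_width: 0.087
```

Run:
```python
from h import *
s=robot.read_state(); print(s["t"],s["eef_pos"],s["tool_rot"])
im=robot.capture("wrist"); c=robot.calibration("wrist"); np.save("c1.npy",c,allow_pickle=True); cv2.imwrite("pics/w1.png",im[:,:,::-1])
```

```text
1.8167 [ 0.45317885 -0.15224287  0.35025426] [ 2.22088134e+00 -2.22156489e+00 -8.36425540e-04]
```

View pics/w1.png

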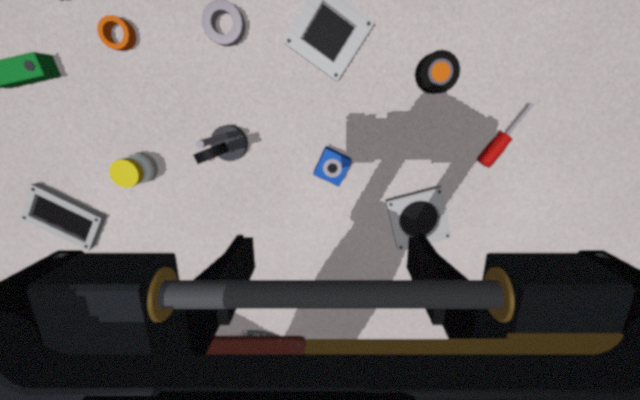

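>>> drive_tool --plan '[[[-32,-6,0,0,0,0,1],[-32,-6,0,0,0,0,1],[-32,-6,0,0,0,0,1],[-32,-6,0,0,0,0,1],[-32,-6,0,0,0,0,1],[-32,-6,0,0,0,0,1],[-32,-6,0,0,0,0,1],[-32,-6,0,0,0,0,1],[-32,-6,0,0,0,0,1],[-32,-6,0,0,0,0,1],[0,0,0,0,0,0,1],[0,0,0,0,0,0,1]]]'

```text
t: 2.87
eef_pos: [0.5144, 0.1653, 0.35]
tool_rot: [2.216, -2.225, -0.0]
wrist_force: [0.1, -0.3, -0.4]
grip_width: 0.087
```

Run:
```python
from h import *
s=robot.read_state(); print(s["t"],s["eef_pos"],s["tool_rot"])
im=robot.capture("wrist"); c=robot.calibration("wrist"); np.save("c2.npy",c,allow_pickle=True); cv2.imwrite("pics/w2.png",im[:,:,::-1])
```

```text
2.8667 [0.51440162 0.16529208 0.35001179] [ 2.21603062e+00 -2.22511446e+00 -2.71851415e-04]
```

View pics/w2.png

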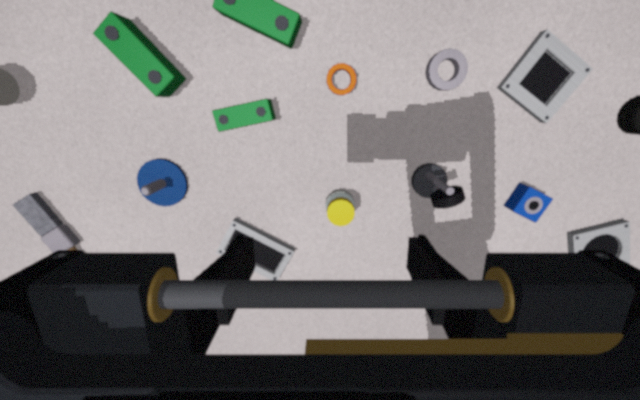

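```bash
cat >> h.py <<'E'
RNG=dict(orange=((5,120,100),(20,255,255)),blue=((100,120,60),(125,255,255)),green=((50,80,30),(85,255,255)),dark=((0,0,0),(180,110,65)),
 grey=((105,8,70),(150,70,190)))
def comp(im,col,seed,rad=45):
    """contour of the colour blob nearest the seed"""
    m=cv2.inRange(cv2.cvtColor(im,cv2.COLOR_BGR2HSV),*map(np.array,RNG[col]))
    g=np.zeros_like(m); cv2.circle(g,seed,rad,255,-1); m&=g
    m=cv2.morphologyEx(m,cv2.MORPH_OPEN,np.ones((2,2),np.uint8))
    cs,_=cv2.findContours(m,cv2.RETR_EXTERNAL,cv2.CHAIN_APPROX_NONE)
    cs=[q for q in cs if cv2.contourArea(q)>25]
    return min(cs,key=lambda q:abs(cv2.pointPolygonTest(q,(float(seed[0]),float(seed[1])),True)) if cv2.pointPolygonTest(q,(float(seed[0]),float(seed[1])),True)<0 else 0)
def meas(im,c,col,seed,z,rad=45):
    q=comp(im,col,seed,rad); P=cast(c,q[:,0],z)[:,:2]*1000
    r=cv2.minAreaRect(P.astype(np.float32)); (e,ax,an)=cv2.fitEllipse(P.astype(np.float32))
    M=cv2.moments(P.astype(np.float32)); return dict(rect=np.round(r[0],1),size=np.round(r[1],1),ang=round(r[2],1),ell=np.round(e,1),ax=np.round(ax,1),cen=np.round([M['m10']/M['m00'],M['m01']/M['m00']],1))
E
python3 - <<'E'
from h import *
i1,i2=cv2.imread("pics/w1.png"),cv2.imread("pics/w2.png"); c1,c2=(np.load(f"c{k}.npy",allow_pickle=True).item() for k in(1,2))
print(cv2.cvtColor(i2,cv2.COLOR_BGR2HSV)[[69,69,50,112],[432,462,447,342+100]])
for n,i,col,seed,z,r in [("cap",1,"orange",(440,70),.032,25),("roller",1,"dark",(427,72),.02,40),("block",1,"blue",(322,165),.032,30),("block",2,"blue",(515,203),.032,35),("nsq",1,"dark",(330,33),.0125,40),("nsq",2,"dark",(545,76),.0125,40),
 ("nround",1,"dark",(418,215),.0125,25),("nob",1,"dark",(62,215),.0125,50),("thrust",2,"orange",(330,79),.02,30),("thrust",1,"orange",(105,30),.02,40),("slide",2,"green",(243,115),.032,50),("spindle",2,"blue",(165,195),.008,50)]:
    try: print(n,i,meas((i1,i2)[i-1],(c1,c2)[i-1],col,seed,z,r))
    except Exception as e: print(n,i,"fail",e)
sc=robot.calibration("scene")
for p in [(447,69)]: print("spacer",cast(c2,p,.011))
E
```

```text
[[139  12 173]
 [143  12 174]
 [143  14 165]
 [  4  14 130]]
cap 1 {'rect': array([ 573.6, -308.3]), 'size': array([25.5, 24.7]), 'ang': 89.9, 'ell': array([ 573.9, -308.4]), 'ax': array([24.9, 25. ]), 'cen': array([ 573.9, -308.4])}
roller 1 {'rect': array([ 574.2, -307.7]), 'size': array([60.6, 54.7]), 'ang': 89.9, 'ell': array([ 574. , -308.3]), 'ax': array([54.3, 59.5]), 'cen': array([ 573.9, -308.2])}
block 1 {'rect': array([ 439.4, -157.5]), 'size': array([44.3, 46.1]), 'ang': 64.2, 'ell': array([ 439.6, -157.4]), 'ax': array([50. , 52.1]), 'cen': array([ 439.5, -157.5])}
block 2 {'rect': array([ 442.4, -148.6]), 'size': array([60.8, 43.2]), 'ang': 64.4, 'ell': array([ 442.1, -148.7]), 'ax': array([47.3, 70.2]), 'cen': array([ 442.2, -148.7])}
nsq 1 {'rect': array([ 626.7, -151. ]), 'size': array([50.7, 50.1]), 'ang': 56.0, 'ell': array([ 626.7, -151.3]), 'ax': array([57.8, 58.1]), 'cen': array([ 626.7, -151.2])}
nsq 2 {'rect': array([ 626.9, -151.1]), 'size': array([49. , 50.1]), 'ang': 55.9, 'ell': array([ 627. , -151.2]), 'ax': array([55.6, 58.7]), 'cen': array([ 626.9, -151
[... 379 characters left out ...]
.2, 147.1]), 'size': array([40.5, 40.6]), 'ang': 89.7, 'ell': array([626.6, 147. ]), 'ax': array([40.4, 40.9]), 'cen': array([626.6, 147. ])}
thrust 1 {'rect': array([626.2, 145.7]), 'size': array([42.3, 41.1]), 'ang': 77.6, 'ell': array([626.3, 145.2]), 'ax': array([41.5, 43.2]), 'cen': array([626.3, 145.2])}
slide 2 {'rect': array([577.8, 289.2]), 'size': array([29.7, 85.6]), 'ang': 11.4, 'ell': array([577.7, 289.6]), 'ax': array([ 31.5, 106.4]), 'cen': array([577.8, 289.2])}
spindle 2 {'rect': array([471.7, 436.2]), 'size': array([75.1, 75.9]), 'ang': 27.3, 'ell': array([471.8, 435.3]), 'ax': array([73.2, 74.9]), 'cen': array([472.6, 433.7])}
spacer [[ 0.64128283 -0.00589878  0.011     ]]
```

Run:
```python
from h import *
im=cv2.imread("pics/w2.png"); c=np.load("c2.npy",allow_pickle=True).item()
g=cv2.cvtColor(im,cv2.COLOR_BGR2GRAY)[30:110,405:490]; b=cv2.bilateralFilter(g,7,30,5)
x=cv2.HoughCircles(b,cv2.HOUGH_GRADIENT,1,10,param1=60,param2=10,minRadius=9,maxRadius=25)
for u,v,r in x[0][:4]: print(u+405,v+30,r,[cast(c,(u+405,v+30),z)[0,:2].round(4) for z in(.011,.022)], r/315*.48)
cv2.imwrite("pics/sp.png",cv2.resize(im[30:110,405:490],None,fx=4,fy=4))
```

```text
446.5 68.5 20.2 [array([ 0.642 , -0.0051]), array([ 0.641 , -0.0013])] 0.03078095
439.5 76.5 13.2 [array([0.6311, 0.004 ]), array([0.6304, 0.0076])] 0.020114286
450.5 78.5 10.6 [array([ 0.6283, -0.0124]), array([ 0.6276, -0.0085])] 0.01615238
```

View pics/sp.png

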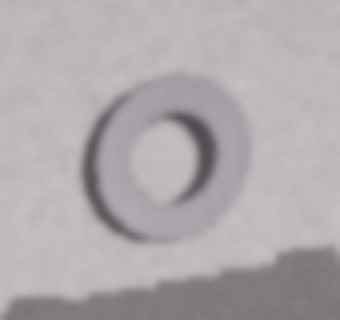

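>>> drive_tool --plan '[[[28,-21,20,0,0,0,1],[28,-21,20,0,0,0,1],[28,-21,20,0,0,0,1],[28,-21,20,0,0,0,1],[28,-21,20,0,0,0,1],[28,-21,20,0,0,0,1],[1,0,38,0,0,0,1],[0,0,38,0,0,0,1],[0,0,38,0,0,0,1],[0,0,0,0,0,0,1],[0,0,0,0,0,0,1]]]'

```text
t: 3.83
eef_pos: [0.637, -0.0059, 0.1144]
tool_rot: [2.211, -2.227, -0.007]
wrist_force: [0.1, 0.3, 0.8]
grip_width: 0.0868
```

>>> drive_tool --plan '[[[-2,-3,30,0,0,0,1],[0,0,30,0,0,0,1],[0,0,20,0,0,0,1],[0,0,10,0,0,0,1],[0,0,10,0,0,0,1],[0,0,0,0,0,0,1],[0,0,0,0,0,0,1]]]'

```text
t: 4.42
eef_pos: [0.6438, -0.0023, 0.0185]
tool_rot: [-2.215, 2.226, -0.003]
wrist_force: [0.5, 0.8, -0.5]
grip_width: 0.0872
```

>>> drive_tool --plan '[[[0,2,4,0,0,0,1],[0,0,0,0,0,0,1],[0,0,0,0,0,0,-1],[0,0,0,0,0,0,-1],[0,0,0,0,0,0,-1],[0,0,0,0,0,0,-1],[0,0,0,0,0,0,-1],[0,0,0,0,0,0,-1]]]' --force 25

```text
t: 5.08
eef_pos: [0.6405, -0.002, 0.0126]
tool_rot: [2.216, -2.227, 0.0]
wrist_force: [-0.7, 0.4, 0.9]
grip_width: 0.0559
```

>>> drive_tool --plan '[[[0,0,-30,0,0,0,-1],[0,0,-35,0,0,0,-1],[0,0,-35,0,0,0,-1],[0,0,-35,0,0,0,-1],[-20,10,-15,0,0,0,-1],[-32,16,0,0,0,0,-1],[-32,16,0,0,0,0,-1],[-32,16,0,0,0,0,-1],[-32,16,0,0,0,0,-1],[-32,16,0,0,0,0,-1],[-32,16,0,0,0,0,-1],[-32,16,0,0,0,0,-1]]]'

```text
t: 6.08
eef_pos: [0.5182, 0.244, 0.1622]
tool_rot: [2.216, -2.226, -0.001]
wrist_force: [0.5, 1.1, -2.3]
grip_width: 0.0558
```

>>> drive_tool --plan '[[[-32,16,0,0,0,0,-1],[-32,16,0,0,0,0,-1],[-32,16,0,0,0,0,-1],[-32,16,0,0,0,0,-1],[-32,16,0,0,0,0,-1],[-32,22,0,0,0,0,-1],[0,0,0,0,0,0,-1],[0,0,0,0,0,0,-1],[0,0,0,0,0,0,-1]]]'

```text
t: 6.83
eef_pos: [0.4181, 0.4349, 0.162]
tool_rot: [2.217, -2.225, 0.001]
wrist_force: [0.8, -0.7, -1.0]
grip_width: 0.0559
```

Run:
```python
from h import *
s=robot.read_state(); print(s["t"],s["eef_pos"],s["tool_rot"],s["grip_width"])
c=robot.calibration("wrist"); im=robot.capture("wrist")[:,:,::-1].copy(); np.save("c3.npy",c,allow_pickle=True); cv2.imwrite("pics/w3.png",im)
p=tuple(int(v) for v in proj(c,(.472,.436,.008))[0]); q=tuple(int(v) for v in proj(c,(.472,.436,.056))[0]);print(p,q)
try: print(meas(im,c,"blue",(p[0]+15,p[1]+20),.008,100))
except Exception as e: print(e)
```

```text
6.8333 [0.41813078 0.43489935 0.16203518] [ 2.21668556e+00 -2.22471345e+00  6.76812952e-04] 0.055856891102247126
(329, 132) (328, 138)
{'rect': array([471. , 439.4]), 'size': array([76.7, 76.8]), 'ang': 64.6, 'ell': array([471. , 439.3]), 'ax': array([76.3, 76.4]), 'cen': array([471. , 439.3])}
```

View pics/w3.png

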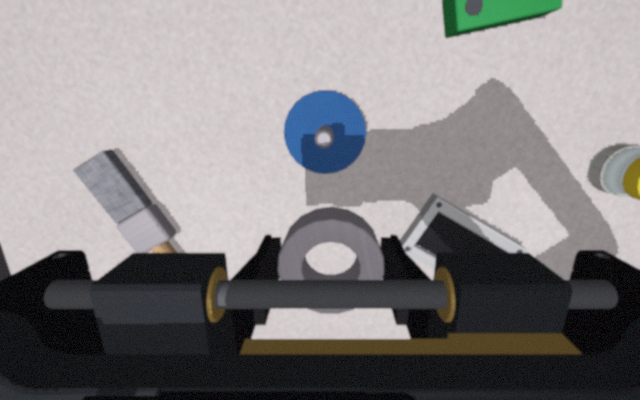

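>>> drive_tool --plan '[[[-2,-27,0,0,0,0,-1],[-2,-26,0,0,0,0,-1],[0,0,30,0,0,0,-1],[0,0,30,0,0,0,-1],[0,0,0,0,0,0,-1],[0,0,0,0,0,0,-1]]]'

```text
t: 7.38
eef_pos: [0.4706, 0.4363, 0.1001]
tool_rot: [2.21, -2.225, -0.001]
wrist_force: [0.7, -0.3, -1.8]
grip_width: 0.0559
```

>>> drive_tool --plan '[[[-2,0,15,0,0,0,-1],[0,0,15,0,0,0,-1],[0,0,15,0,0,0,-1],[0,0,15,0,0,0,-1],[0,0,10,0,0,0,-1],[0,0,6,0,0,0,-1],[0,0,0,0,0,0,-1],[0,0,0,0,0,0,-1]]]'

```text
t: 8.05
eef_pos: [0.4714, 0.4409, 0.0264]
tool_rot: [2.216, -2.226, -0.0]
wrist_force: [0.5, 0.0, -1.0]
grip_width: 0.0564
```

>>> drive_tool --plan '[[[1,0,4,0,0,0,-1],[0,0,0,0,0,0,-1],[0,0,0,0,0,0,-1]]]'

```text
t: 8.3
eef_pos: [0.4717, 0.4401, 0.023]
tool_rot: [-2.216, 2.226, -0.0]
wrist_force: [0.2, 0.4, -0.6]
grip_width: 0.0559
```

>>> drive_tool --plan '[[[0,0,1.5,0,0,0,-1],[0,0,0,0,0,0,-1],[0,0,0,0,0,0,1],[0,0,0,0,0,0,1],[0,0,0,0,0,0,1],[0,0,0,0,0,0,1],[0,0,-20,0,0,0,1],[0,0,-30,0,0,0,1],[0,0,-30,0,0,0,1],[0,0,-30,0,0,0,1],[0,0,-30,0,0,0,1]]]'

```text
t: 9.22
eef_pos: [0.4714, 0.4398, 0.1626]
tool_rot: [-2.216, 2.227, -0.0]
wrist_force: [0.4, 0.3, 0.0]
grip_width: 0.0868
```

>>> drive_tool --plan '[[[29,-15.5,0,0,0,0,1],[29,-15.5,0,0,0,0,1],[29,-15.5,0,0,0,0,1],[29,-15.5,0,0,0,0,1],[29,-15.5,0,0,0,0,1],[29,-15.5,0,0,0,0,1],[29,-15.5,0,0,0,0,1],[29,-15.5,0,0,0,0,1],[30,-15.5,0,0,0,0,1],[31,-15.5,0,0,0,0,1],[0,0,35,0,0,0,1],[0,0,35,0,0,0,1]]]'

```text
t: 10.22
eef_pos: [0.6292, 0.144, 0.094]
tool_rot: [-2.208, 2.226, -0.008]
wrist_force: [0.5, -0.1, -0.6]
grip_width: 0.0872
```

>>> drive_tool --plan '[[[0,0,20,0,0,0,1],[0,0,0,0,0,0,1],[0,0,0,0,0,0,1],[0,0,0,0,0,0,1]]]'

```text
t: 10.55
eef_pos: [0.6264, 0.1465, 0.0729]
tool_rot: [-2.215, 2.225, -0.003]
wrist_force: [-0.0, 0.6, 0.6]
grip_width: 0.0871
```

On the measured spot; go down 61 mm and grip.

>>> drive_tool --plan '[[[0,0,20,0,0,0,1],[0,0,20,0,0,0,1],[0,0,15,0,0,0,1],[0,0,6,0,0,0,1],[0,0,0,0,0,0,1],[0,0,0,0,0,0,-1],[0,0,0,0,0,0,-1],[0,0,0,0,0,0,-1],[0,0,0,0,0,0,-1],[0,0,0,0,0,0,-1],[0,0,0,0,0,0,-1],[0,0,0,0,0,0,-1]]]' --force 15

```text
t: 11.55
eef_pos: [0.6252, 0.1462, 0.0102]
tool_rot: [-2.216, 2.227, -0.0]
wrist_force: [0.3, 1.0, 0.4]
grip_width: 0.0481
```

>>> drive_tool --plan '[[[0,0,0,0,0,0,-1],[0,0,0,0,0,0,-1],[0,0,-20,0,0,0,-1],[0,0,-35,0,0,0,-1],[0,0,-35,0,0,0,-1],[0,0,-35,0,0,0,-1],[0,0,-25,0,0,0,-1]]]'

```text
t: 12.13
eef_pos: [0.6261, 0.1463, 0.1636]
tool_rot: [-2.214, 2.225, -0.003]
wrist_force: [0.9, 0.2, 0.4]
grip_width: 0.0439
```

>>> drive_tool --plan '[[[-29,21,0,0,0,0,-1],[-29,21,0,0,0,0,-1],[-29,21,0,0,0,0,-1],[-29,21,0,0,0,0,-1],[-29,21,0,0,0,0,-1],[-29,21,0,0,0,0,-1],[-29,21,0,0,0,0,-1],[-29,21,0,0,0,0,-1],[-30,21,0,0,0,0,-1],[-31,21,0,0,0,0,-1],[0,0,0,0,0,0,-1],[0,0,0,0,0,0,-1]]]'

```text
t: 13.13
eef_pos: [0.415, 0.4415, 0.1598]
tool_rot: [2.22, -2.222, 0.0]
wrist_force: [0.9, -1.0, -0.4]
grip_width: 0.0433
```

Run:
```python
from h import *
s=robot.read_state(); print(s["t"],s["eef_pos"],s["grip_width"])
c=robot.calibration("wrist"); im=robot.capture("wrist")[:,:,::-1].copy(); cv2.imwrite("pics/w4.png",im)
p=tuple(int(v) for v in proj(c,(.471,.439,.008))[0])
print(meas(im,c,"blue",(p[0]+28,p[1]+28),.008,100))
```

```text
13.1333 [0.41495155 0.44154527 0.15979435] 0.04330490004955702
{'rect': array([471.3, 439.2]), 'size': array([76.4, 76.3]), 'ang': 44.1, 'ell': array([471. , 439.4]), 'ax': array([76.2, 76.4]), 'cen': array([471. , 439.4])}
```

View pics/w4.png

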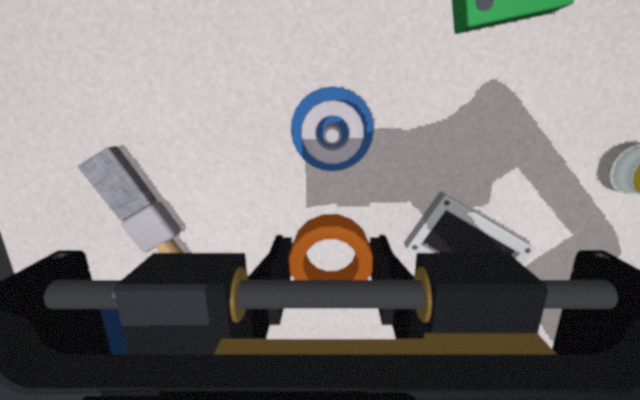

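>>> drive_tool --plan '[[[1,-28,0,0,0,0,-1],[1,-28,0,0,0,0,-1],[0,0,30,0,0,0,-1],[0,0,30,0,0,0,-1],[0,0,20,0,0,0,-1],[0,0,0,0,0,0,-1],[0,0,0,0,0,0,-1],[0,0,0,0,0,0,-1]]]'

```text
t: 13.85
eef_pos: [0.4739, 0.4376, 0.0816]
tool_rot: [-2.214, 2.227, -0.001]
wrist_force: [-0.5, 0.3, 1.1]
grip_width: 0.0434
```

>>> drive_tool --plan '[[[-1,1,12,0,0,0,-1],[0,0,12,0,0,0,-1],[0,0,8,0,0,0,-1],[0,0,4,0,0,0,-1],[0,0,0,0,0,0,-1],[0,0,0,0,0,0,-1]]]'

```text
t: 14.35
eef_pos: [0.4711, 0.4388, 0.0435]
tool_rot: [2.216, -2.226, -0.0]
wrist_force: [0.0, 0.2, -0.1]
grip_width: 0.0436
```

>>> drive_tool --plan '[[[0,0,2,0,0,0,-1],[0,0,0,0,0,0,-1],[0,0,0,0,0,0,0.5],[0,0,0,0,0,0,1],[0,0,0,0,0,0,1],[0,0,0,0,0,0,1],[0,0,0,0,0,0,1],[0,0,-20,0,0,0,1],[0,0,-30,0,0,0,1],[0,0,-30,0,0,0,1],[0,0,-30,0,0,0,1],[0,0,0,0,0,0,1]]]'

```text
t: 15.35
eef_pos: [0.475, 0.4416, 0.1602]
tool_rot: [-2.208, 2.218, -0.003]
wrist_force: [1.7, 0.6, 1.5]
grip_width: 0.0865
```

>>> drive_tool --plan '[[[30,-21,0,0,0,0,1],[30,-21,0,0,0,0,1],[30,-21,0,0,0,0,1],[30,-21,0,0,0,0,1],[31,-22,0,0,0,0,1],[0,0,0,0,0,-6.8,1],[0,0,0,0,0,-6.8,1],[0,0,0,0,0,-6.8,1],[0,0,0,0,0,-6.8,1],[0,0,0,0,0,-6.8,1],[0,0,0,0,0,-6.8,1],[0,0,0,0,0,-6.8,1]]]'

```text
t: 16.35
eef_pos: [0.5768, 0.2874, 0.1519]
tool_rot: [-2.93, 1.134, -0.0]
wrist_force: [0.8, 0.3, -0.8]
grip_width: 0.0872
```

>>> drive_tool --plan '[[[0,0,10,0,0,-6.8,1],[0,0,10,0,0,-6.8,1],[0,0,10,0,0,-6.8,1],[0,0,10,0,0,-6.8,1],[0,0,10,0,0,-6.8,1],[0,0,10,0,0,-6.8,1],[0,0,10,0,0,-6.8,1],[0,0,10,0,0,-6.4,1],[0,0,0,0,0,0,1],[0,0,0,0,0,0,1],[0,0,0,0,0,0,1]]]'

```text
t: 17.27
eef_pos: [0.5771, 0.2876, 0.0726]
tool_rot: [-3.127, -0.305, -0.001]
wrist_force: [0.1, -0.0, 0.3]
grip_width: 0.087
```

```bash
cat >> h.py <<'E'
def go(x,y,z,yaw=None):
    s=robot.read_state(); M=R.from_rotvec(s["tool_rot"]).as_matrix(); cy=np.degrees(np.arctan2(M[1,0],M[0,0]))
    d=M.T@(np.array([x,y,z])-s["eef_pos"]*1000)
    print("t",round(s["t"],2),"pos",(s["eef_pos"]*1000).round(1),"yaw",round(cy,1),"| need tool xyz",d.round(1),"turn z",None if yaw is None else round(-(yaw-cy),1),"grip",round(s["grip_width"]*1000,1))
E
python3 - <<'E'
from h import *
go(577.8,289.2,18,11.4)
E
```

```text
t 17.27 pos [577.1 287.6  72.6] yaw 11.1 | need tool xyz [ 1.  -1.5 54.6] turn z -0.3 grip 87.0
```

>>> drive_tool --plan '[[[1,-1,20,0,0,0,1],[0,0,20,0,0,0,1],[0,0,10,0,0,0,1],[0,0,4,0,0,0,1],[0,0,0,0,0,0,1],[0,0,0,0,0,0,-1],[0,0,0,0,0,0,-1],[0,0,0,0,0,0,-1],[0,0,0,0,0,0,-1],[0,0,0,0,0,0,-1],[0,0,0,0,0,0,-1],[0,0,0,0,0,0,-1]]]' --force 25

```text
t: 18.27
eef_pos: [0.5776, 0.2886, 0.0182]
tool_rot: [-3.126, -0.31, -0.0]
wrist_force: [0.7, -0.1, -0.5]
grip_width: 0.0483
```

>>> drive_tool --plan '[[[0,0,0,0,0,0,-1],[0,0,0,0,0,0,-1],[0,0,0,0,0,0,-1],[0,0,0,0,0,0,-1]]]'

```text
t: 18.6
eef_pos: [0.5776, 0.2886, 0.018]
tool_rot: [-3.126, -0.31, -0.0]
wrist_force: [0.5, 0.2, -0.0]
grip_width: 0.0318
```

Run:
```python
from h import *
go(349,295,160,-30.5)
```

```text
t 18.6 pos [577.6 288.6  18. ] yaw 11.3 | need tool xyz [-222.9  -51.2 -142. ] turn z 41.8 grip 31.8
```

>>> drive_tool --plan '[[[0,0,-30,0,0,0,-1],[0,0,-18,0,0,7,-1],[0,0,-19,0,0,7,-1],[0,0,-19,0,0,7,-1],[0,0,-19,0,0,7,-1],[0,0,-19,0,0,7,-1],[0,0,-18,0,0,6.8,-1],[0,0,0,0,0,0,-1],[0,0,0,0,0,0,-1]]]'

```text
t: 19.35
eef_pos: [0.5782, 0.2888, 0.1608]
tool_rot: [-3.031, 0.82, -0.003]
wrist_force: [-0.2, 0.3, -1.3]
grip_width: 0.0319
```

Run:
```python
from h import *
go(318,243,160,-30.5)
```

```text
t 19.35 pos [578.2 288.8 160.8] yaw -30.3 | need tool xyz [-201.6  170.7    0.3] turn z 0.2 grip 31.9
```

>>> drive_tool --plan '[[[-25,21,0,0,0,0,-1],[-25,21,0,0,0,0,-1],[-25,21,0,0,0,0,-1],[-25,21,0,0,0,0,-1],[-25,21,0,0,0,0,-1],[-25,22,0,0,0,0,-1],[-26,22,0,0,0,0,-1],[-26,22,0,0,0,0,-1],[0,0,0,0,0,0,-1],[0,0,0,0,0,0,-1],[0,0,0,0,0,0,-1]]]'

```text
t: 20.27
eef_pos: [0.3168, 0.2436, 0.1594]
tool_rot: [3.032, -0.822, 0.0]
wrist_force: [-0.6, -0.3, -1.1]
grip_width: 0.032
```

Run:
```python
from h import *
go(349,295,160,-30.5)
c=robot.calibration("wrist"); im=robot.capture("wrist")[:,:,::-1].copy(); cv2.imwrite("pics/w5.png",im); np.save("c5.npy",c,allow_pickle=True)
p=tuple(int(v) for v in proj(c,(.349,.295,.01))[0]); print(p)
for z in(.009,.016): print(meas(im,c,"dark",p,z,110))
```

```text
t 20.27 pos [316.8 243.6 159.4] yaw -30.3 | need tool xyz [  1.8 -60.6  -0.6] turn z 0.2 grip 32.0
(331, 125)
{'rect': array([352.3, 295.9]), 'size': array([88.2, 39.4]), 'ang': 59.8, 'ell': array([352.5, 296.1]), 'ax': array([ 43.5, 112. ]), 'cen': array([352.3, 295.9])}
{'rect': array([352.4, 296.3]), 'size': array([86.1, 38.5]), 'ang': 59.8, 'ell': array([352.6, 296.5]), 'ax': array([ 42.5, 109.4]), 'cen': array([352.5, 296.3])}
```

View pics/w5.png

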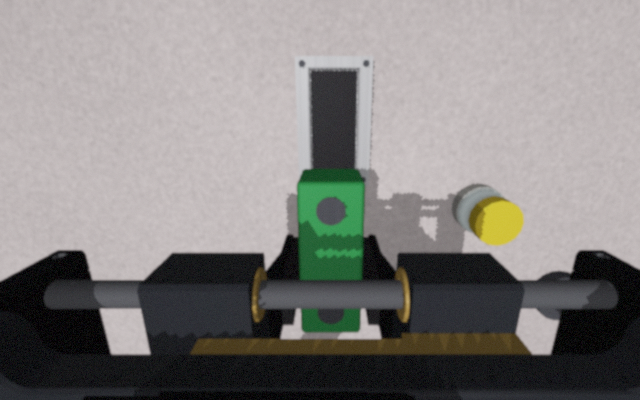

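>>> drive_tool --plan '[[[2,-31,0,0,0,0,-1],[2,-30,0,0,0,0,-1],[0,0,30,0,0,0,-1],[0,0,30,0,0,0,-1],[0,0,30,0,0,0,-1],[0,0,10,0,0,0,-1],[0,0,0,0,0,0,-1],[0,0,0,0,0,0,-1]]]'

```text
t: 20.98
eef_pos: [0.3516, 0.2941, 0.06]
tool_rot: [3.03, -0.825, -0.001]
wrist_force: [0.3, -0.5, -1.5]
grip_width: 0.0321
```

Run:
```python
from h import *
go(351,294.5,28,-30.2)
```

```text
t 20.98 pos [351.6 294.1  60. ] yaw -30.5 | need tool xyz [-0.7 -0.  32. ] turn z -0.3 grip 32.1
```

>>> drive_tool --plan '[[[-0.5,0,15,0,0,0,-1],[0,0,10,0,0,0,-1],[0,0,4,0,0,0,-1],[0,0,2,0,0,0,-1],[0,0,0,0,0,0,-1],[0,0,0,0,0,0,-1]]]'

```text
t: 21.48
eef_pos: [0.3511, 0.2947, 0.0297]
tool_rot: [-3.031, 0.825, -0.001]
wrist_force: [0.0, -0.0, -1.4]
grip_width: 0.0316
```

>>> drive_tool --plan '[[[0,0,2,0,0,0,-1],[0,0,0,0,0,0,-1],[0,0,0,0,0,0,0.5],[0,0,0,0,0,0,1],[0,0,0,0,0,0,1],[0,0,0,0,0,0,1],[0,0,0,0,0,0,1],[0,0,0,0,0,0,1],[0,0,-20,0,0,0,1],[0,0,-30,0,0,0,1],[0,0,-40,0,0,0,1],[0,0,-40,0,0,0,1]]]'

```text
t: 22.48
eef_pos: [0.3496, 0.2938, 0.1576]
tool_rot: [3.029, -0.825, -0.003]
wrist_force: [2.1, 0.6, 0.6]
grip_width: 0.0851
```

Run:
```python
from h import *
go(440,-157,160,-25.7)
```

```text
t 22.48 pos [349.6 293.8 157.6] yaw -30.5 | need tool xyz [306.5 342.7  -2. ] turn z -4.8 grip 85.1
```

>>> drive_tool --plan '[[[0,0,-30,0,0,0,1],[0,0,-30,0,0,0,1],[25,28,0,0,0,0,1],[25,28,0,0,0,0,1],[25,28,0,0,0,0,1],[25,28,0,0,0,0,1],[25,28,0,0,0,0,1],[25,28,0,0,0,0,1],[25,28,0,0,0,0,1],[25,28,0,0,0,0,1],[25,28,0,0,0,0,1],[25,28,0,0,0,0,1]]]'

```text
t: 23.48
eef_pos: [0.4241, -0.0756, 0.2172]
tool_rot: [-3.031, 0.826, -0.001]
wrist_force: [0.8, 0.9, 1.3]
grip_width: 0.0867
```

>>> drive_tool --plan '[[[25,28,0,0,0,0,1],[25,28,0,0,0,-4.8,1],[6,7,0,0,0,0,1],[0,0,35,0,0,0,1],[0,0,35,0,0,0,1],[0,0,35,0,0,0,1],[0,0,30,0,0,0,1],[0,0,0,0,0,0,1],[0,0,0,0,0,0,1],[0,0,0,0,0,0,1]]]'

```text
t: 24.32
eef_pos: [0.4423, -0.1565, 0.0837]
tool_rot: [3.063, -0.698, 0.003]
wrist_force: [1.1, 0.8, 0.4]
grip_width: 0.0865
```

Run:
```python
from h import *
go(440,-157,18,-25.7)
```

```text
t 24.32 pos [ 442.3 -156.5   83.7] yaw -25.7 | need tool xyz [-2.   1.4 65.7] turn z 0.0 grip 86.5
```

>>> drive_tool --plan '[[[-1,1,20,0,0,0,1],[0,0,20,0,0,0,1],[0,0,16,0,0,0,1],[0,0,9,0,0,0,1],[0,0,0,0,0,0,1],[0,0,0,0,0,0,-1],[0,0,0,0,0,0,-1],[0,0,0,0,0,0,-1],[0,0,0,0,0,0,-1],[0,0,0,0,0,0,-1],[0,0,0,0,0,0,-1],[0,0,0,0,0,0,-1]]]' --force 25

```text
t: 25.32
eef_pos: [0.4399, -0.1566, 0.0172]
tool_rot: [-3.063, 0.698, 0.0]
wrist_force: [-1.1, 0.7, 2.3]
grip_width: 0.0482
```

>>> drive_tool --plan '[[[0,0,0,0,0,0,-1],[0,0,0,0,0,0,-1]]]'

```text
t: 25.48
eef_pos: [0.4397, -0.1566, 0.0171]
tool_rot: [-3.063, 0.698, 0.001]
wrist_force: [-2.7, 0.5, 2.6]
grip_width: 0.0461
```

Run:
```python
from h import *
go(626.8,-151,160,-34)
```

```text
t 25.48 pos [ 439.7 -156.6   17.1] yaw -25.7 | need tool xyz [ 166.1  -86.1 -143. ] turn z 8.3 grip 46.1
```

>>> drive_tool --plan '[[[0,0,-30,0,0,0,-1],[0,0,-30,0,0,4.3,-1],[0,0,-30,0,0,4,-1],[0,0,-30,0,0,0,-1],[29,-9,0,0,0,0,-1],[29,-9,0,0,0,0,-1],[29,-9,0,0,0,0,-1],[29,-9,0,0,0,0,-1],[29,-9,0,0,0,0,-1],[0,0,0,0,0,0,-1],[0,0,0,0,0,0,-1],[0,0,0,0,0,0,-1]]]'

```text
t: 26.48
eef_pos: [0.5843, -0.1999, 0.1358]
tool_rot: [-3.004, 0.917, 0.004]
wrist_force: [0.1, -0.1, -1.7]
grip_width: 0.0457
```

Run:
```python
from h import *
go(626.8,-151,100,-34)
c=robot.calibration("wrist"); im=robot.capture("wrist")[:,:,::-1].copy(); cv2.imwrite("pics/w6.png",im)
p=tuple(int(v) for v in proj(c,(.627,-.151,.01))[0]); print(p)
print(meas(im,c,"dark",p,.0125,80))
```

```text
t 26.48 pos [ 584.3 -199.9  135.8] yaw -34.0 | need tool xyz [  8.  -64.3  35.7] turn z 0.0 grip 45.7
(339, 123)
{'rect': array([ 628.8, -149.5]), 'size': array([50. , 50.7]), 'ang': 56.1, 'ell': array([ 628.9, -149.5]), 'ax': array([58.5, 59.1]), 'cen': array([ 628.9, -149.5])}
```

>>> drive_tool --plan '[[[4.5,-33,0,0,0,0,-1],[4,-33,0,0,0,0,-1],[0,0,30,0,0,0,-1],[0,0,30,0,0,0,-1],[0,0,15,0,0,0,-1],[0,0,0,0,0,0,-1],[0,0,0,0,0,0,-1],[0,0,0,0,0,0,-1]]]'

```text
t: 27.2
eef_pos: [0.63, -0.1511, 0.0639]
tool_rot: [3.004, -0.919, 0.004]
wrist_force: [0.4, 0.3, -1.0]
grip_width: 0.0457
```

Run:
```python
from h import *
go(628.3,-150,27,-34)
```

```text
t 27.2 pos [ 630.  -151.1   63.9] yaw -34.0 | need tool xyz [-2.1  0.1 36.9] turn z -0.0 grip 45.7
```

>>> drive_tool --plan '[[[-1,0,15,0,0,0,-1],[0,0,12,0,0,0,-1],[0,0,6,0,0,0,-1],[0,0,2,0,0,0,-1],[0,0,0,0,0,0,-1],[0,0,0,0,0,0,-1]]]'

```text
t: 27.7
eef_pos: [0.6288, -0.15, 0.0276]
tool_rot: [3.005, -0.918, 0.001]
wrist_force: [-0.1, 0.0, -1.4]
grip_width: 0.0458
```

>>> drive_tool --plan '[[[0,0,1,0,0,0,-1],[0,0,0,0,0,0,-1],[0,0,0,0,0,0,0.5],[0,0,0,0,0,0,1],[0,0,0,0,0,0,1],[0,0,0,0,0,0,1],[0,0,0,0,0,0,1],[0,0,0,0,0,0,1],[0,0,-20,0,0,0,1],[0,0,-30,0,0,0,1],[0,0,-35,0,0,0,1],[0,0,0,0,0,0,1]]]'

```text
t: 28.7
eef_pos: [0.633, -0.1514, 0.1193]
tool_rot: [3.004, -0.917, 0.019]
wrist_force: [2.6, -0.6, 1.7]
grip_width: 0.0868
```

Run:
```python
from h import *
go(574,-308.4,20)
```

```text
t 28.7 pos [ 633.  -151.4  119.3] yaw -34.0 | need tool xyz [ 37.6 163.5  99.3] turn z None grip 86.8
```

>>> drive_tool --plan '[[[8.4,32.4,0,0,0,0,1],[8.4,32.4,0,0,0,0,1],[8.4,32.4,0,0,0,0,1],[8.4,32.4,0,0,0,0,1],[8.4,32.4,0,0,0,0,1],[0,0,30,0,0,0,1],[0,0,0,0,0,0,1],[0,0,0,0,0,0,1],[0,0,0,0,0,0,1]]]'

```text
t: 29.45
eef_pos: [0.573, -0.307, 0.0813]
tool_rot: [-3.004, 0.917, 0.001]
wrist_force: [-0.1, -0.1, 1.1]
grip_width: 0.087
```

Run:
```python
from h import *
go(574,-308.4,19)
```

```text
t 29.45 pos [ 573.  -307.    81.3] yaw -33.9 | need tool xyz [ 1.7  0.6 62.3] turn z None grip 87.0
```

>>> drive_tool --plan '[[[1.5,0.5,20,0,0,0,1],[0,0,20,0,0,0,1],[0,0,15,0,0,0,1],[0,0,7,0,0,0,1],[0,0,0,0,0,0,1],[0,0,0,0,0,0,-1],[0,0,0,0,0,0,-1],[0,0,0,0,0,0,-1],[0,0,0,0,0,0,-1],[0,0,0,0,0,0,-1],[0,0,0,0,0,0,-1],[0,0,0,0,0,0,-1]]]' --force 20

```text
t: 30.45
eef_pos: [0.574, -0.3091, 0.0197]
tool_rot: [3.004, -0.918, 0.001]
wrist_force: [-0.9, 1.1, 3.9]
grip_width: 0.0575
```

Run:
```python
from h import *
go(345,-301.5,150)
```

```text
t 30.45 pos [ 574.  -309.1   19.7] yaw -34.0 | need tool xyz [-194.   121.6 -130.4] turn z None grip 57.5
```

>>> drive_tool --plan '[[[0,0,-30,0,0,0,-1],[0,0,-30,0,0,0,-1],[0,0,-35,0,0,0,-1],[0,0,-35,0,0,0,-1],[-28,26,0,0,0,0,-1],[-28,26,0,0,0,0,-1],[-28,26,0,0,0,0,-1],[-28,26,0,0,0,0,-1],[-28,26,0,0,0,0,-1],[-27,26,0,0,0,0,-1],[-27,26,0,0,0,0,-1]]]'

```text
t: 31.37
eef_pos: [0.3093, -0.3511, 0.1488]
tool_rot: [3.005, -0.917, -0.0]
wrist_force: [-0.1, -0.7, 0.2]
grip_width: 0.0575
```

>>> drive_tool --plan '[[[0,0,0,0,0,0,-1],[0,0,0,0,0,0,-1],[0,0,0,0,0,0,-1]]]'

```text
t: 31.62
eef_pos: [0.3113, -0.3517, 0.1493]
tool_rot: [3.004, -0.919, 0.002]
wrist_force: [0.6, 0.0, -1.4]
grip_width: 0.0574
```

Run:
```python
from h import *
c=robot.calibration("wrist"); go(345,-301.5,150); im=robot.capture("wrist")[:,:,::-1].copy(); cv2.imwrite("pics/w7.png",im)
p=tuple(int(v) for v in proj(c,(.345,-.3015,.01))[0]); print(p)
print(meas(im,c,"dark",p,.0125,75))
```

```text
t 31.62 pos [ 311.3 -351.7  149.3] yaw -34.0 | need tool xyz [ -0.1 -60.5  -0.7] turn z None grip 57.4
(329, 126)
{'rect': array([ 352.1, -311.7]), 'size': array([60.6, 37. ]), 'ang': 15.4, 'ell': array([ 351.7, -308.7]), 'ax': array([39.3, 57.1]), 'cen': array([ 351.2, -313.9])}
```

View pics/w7.png

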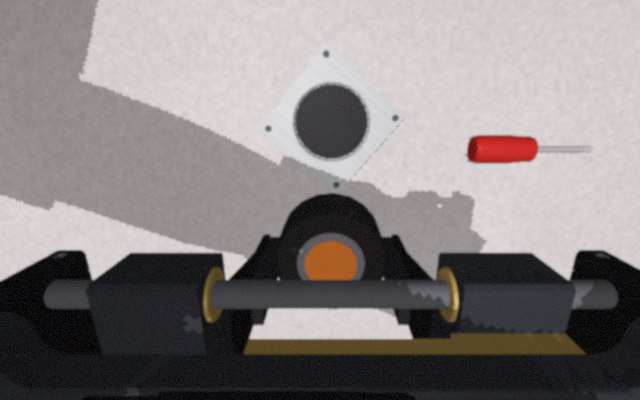

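Run:
```python
from h import *
c=robot.calibration("wrist")
print(cast(c,(331.3,121),.0125),cast(c,[(294,121),(369,121),(331,83),(331,159)],.016).round(4)); P=cast(c,(331.3,121),.0125)[0]*1000
go(P[0],P[1],28.5)
```

```text
[[ 0.34978793 -0.29778066  0.0125    ]] [[ 0.3224 -0.2791  0.016 ]
 [ 0.3777 -0.3163  0.016 ]
 [ 0.3674 -0.2711  0.016 ]
 [ 0.3307 -0.3257  0.016 ]]
t 31.67 pos [ 311.8 -351.5  149.3] yaw -34.0 | need tool xyz [  1.4 -65.8 120.8] turn z None grip 57.3
```

>>> drive_tool --plan '[[[1,-33,0,0,0,0,-1],[0.5,-33,0,0,0,0,-1],[0,0,30,0,0,0,-1],[0,0,30,0,0,0,-1],[0,0,25,0,0,0,-1],[0,0,0,0,0,0,-1],[0,0,0,0,0,0,-1],[0,0,0,0,0,0,-1]]]'

```text
t: 32.33
eef_pos: [0.3504, -0.298, 0.0652]
tool_rot: [3.004, -0.916, 0.002]
wrist_force: [0.3, -0.1, -0.8]
grip_width: 0.0574
```

Run:
```python
from h import *
go(349.5,-298,29)
```

```text
t 32.33 pos [ 350.4 -298.    65.2] yaw -33.9 | need tool xyz [-0.8  0.5 36.2] turn z None grip 57.4
```

>>> drive_tool --plan '[[[-0.5,0,15,0,0,0,-1],[0,0,12,0,0,0,-1],[0,0,5,0,0,0,-1],[0,0,2,0,0,0,-1],[0,0,0,0,0,0,-1],[0,0,0,0,0,0,-1]]]'

```text
t: 32.83
eef_pos: [0.3495, -0.2992, 0.032]
tool_rot: [3.002, -0.917, 0.003]
wrist_force: [-5.3, -2.4, 3.3]
grip_width: 0.0576
```

>>> drive_tool --plan '[[[-1,1.5,0,0,0,0,-1],[0,0,0,0,0,0,-1],[0,0,1.5,0,0,0,-1],[0,0,0,0,0,0,-1],[0,0,0,0,0,0,-1]]]'

```text
t: 33.25
eef_pos: [0.3482, -0.299, 0.0295]
tool_rot: [3.003, -0.917, 0.004]
wrist_force: [1.8, -2.2, 5.0]
grip_width: 0.0575
```

Run:
```python
from h import *
s=robot.read_state(); print(s["wrist_force"],s["torque"]); go(349.5,-298,29)
im=robot.capture("scene")[:,:,::-1]; cv2.imwrite("pics/s1.png",cv2.resize(im[90:190,180:320],None,fx=4,fy=4,interpolation=cv2.INTER_CUBIC))
```

```text
[ 1.75630682 -2.19380136  5.0012751 ] [-0.51503982 -0.32284595 -0.02600801]
t 33.25 pos [ 348.2 -299.    29.5] yaw -34.0 | need tool xyz [ 0.5 -1.5  0.5] turn z None grip 57.5
```

View pics/s1.png

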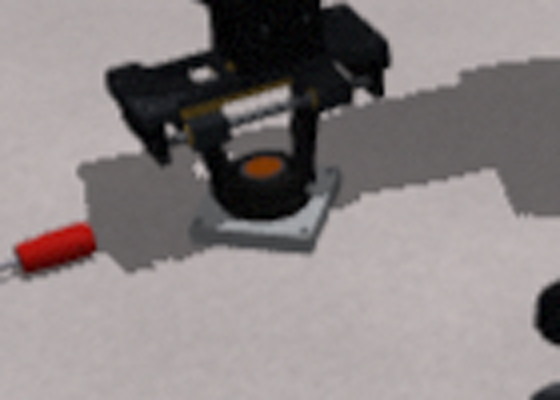

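>>> drive_tool --plan '[[[0,0,0,0,0,0,0.4],[0,0,0,0,0,0,0.7],[0,0,0,0,0,0,1],[0,0,0,0,0,0,1],[0,0,0,0,0,0,1],[0,0,0,0,0,0,1],[0,0,-20,0,0,0,1],[0,0,-30,0,0,0,1],[0,0,-35,0,0,0,1],[0,0,-35,0,0,0,1]]]'

```text
t: 34.13
eef_pos: [0.3464, -0.2971, 0.1491]
tool_rot: [-3.003, 0.917, 0.003]
wrist_force: [1.5, 0.2, -0.2]
grip_width: 0.0867
```

>>> drive_tool --plan '[[[0,20,0,0,0,0,1],[0,20,0,0,0,0,1],[0,20,0,0,0,0,1],[0,0,0,0,0,0,1],[0,0,0,0,0,0,1],[0,0,0,0,0,0,1]]]'

```text
t: 34.63
eef_pos: [0.3136, -0.347, 0.1481]
tool_rot: [-3.003, 0.918, 0.001]
wrist_force: [0.4, -0.4, -1.0]
grip_width: 0.0868
```

Run:
```python
from h import *
c=robot.calibration("wrist"); im=robot.capture("wrist")[:,:,::-1].copy()
p=tuple(int(v) for v in proj(c,(.349,-.298,.041))[0]); print(p); go(0,0,0)
try: print(meas(im,c,"orange",p,.041,60))
except Exception as e: print(e)
a=cv2.resize(im[:260,120:520],(800,520)); cv2.imwrite("pics/w8.png",a)
sc=robot.capture("scene")[:,:,::-1].copy(); cv2.imwrite("pics/s2.png",cv2.resize(sc[110:270,180:540],(800,356),interpolation=cv2.INTER_CUBIC))
cv2.imwrite("pics/s2full.png",sc)
sd=robot.capture("side")[:,:,::-1].copy(); cv2.imwrite("pics/d2.png",cv2.resize(sd[120:350,170:430],(678,600),interpolation=cv2.INTER_CUBIC))
```

```text
(332, 129)
t 34.68 pos [ 313.8 -346.9  148.2] yaw -34.0 | need tool xyz [-453.9 -112.3  148.6] turn z None grip 86.7
{'rect': array([ 351. , -296.2]), 'size': array([24.6, 24.5]), 'ang': 56.0, 'ell': array([ 350.9, -296.2]), 'ax': array([24.9, 25. ]), 'cen': array([ 350.9, -296.2])}
```

View pics/w8.png

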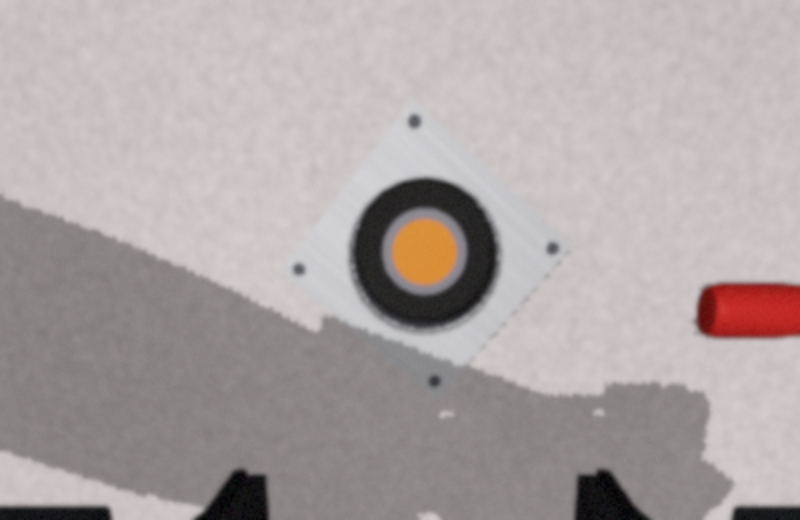

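View pics/s2.png

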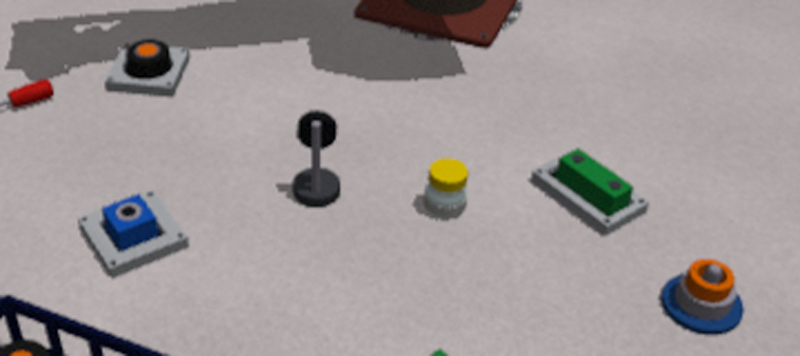

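View pics/d2.png

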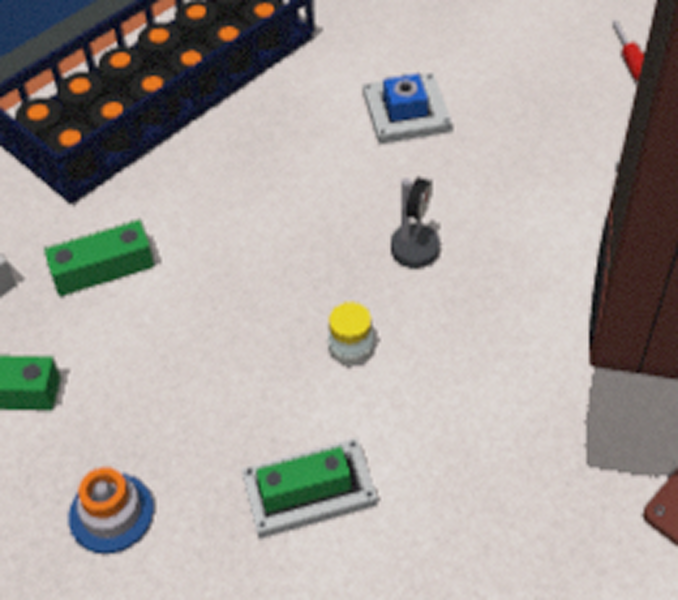

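Run:
```python
from h import *
# top-feature rays from the two views must meet at the seated height; triangulate mask centroids of small top features
a=cv2.imread("pics/s2full.png"); c=robot.calibration("scene")
for n,col,p,z in [("cap","orange",(.350,-.297,.041),.041),("thrust","orange",(.471,.439,.045),.045),("block","blue",(.628,-.15,.03),.03),("slide","green",(.351,.2945,.035),.035)]:
    u=proj(c,p)[0]; q=comp(a,col,(int(u[0]),int(u[1])),30); M=cv2.moments(q); m=np.array([M["m10"],M["m01"]])/M["m00"]
    print(n,"proj",u.round(1),"seen",m.round(1),"area",M["m00"])
```

```text
cap proj [245.3 131.5] seen [246.9 132.9] area 34.0
thrust proj [499.4 232.7] seen [501.1 234.6] area 207.0
block proj [237.8 206.9] seen [239.6 211.8] area 278.0
slide proj [445.8 187. ] seen [447.8 192.5] area 519.5
```

```bash
python3 -c "
from workcell import robot
print(robot.job_done())"
```

```text
the job is handed in; nothing more can be done
None
```

I loaded all five parts and handed the job in at about 35 s of the 128 s allowed. The hand-in gives no verdict, so what follows rests on my own checks.

- **Seating:** The last wrist, scene and side pictures show the roller, block and slide sitting level in their pockets. The spacer and thrust ring are stacked over the post.
- **Release heights:** By the measured tool height, the block, slide and thrust ring were about 0.5–1.5 mm above their seats at release. The wrist force showed no contact.
- **Bystander and gripper:** The gauge is still standing upright. The gripper was open and clear of everything, at 148 mm.

**Checks that disagreed or are weaker:**
- **Roller:** It touched the pocket wall with about 5 N on the way down. I shifted it 1–2 mm and it went in. Afterwards its cap measured about 2 mm from the pocket centre.
- **Round nest:** Its first position estimate was about 6 mm off because a finger hid part of it. I corrected this from close by before placing the roller.
- **Block and slide:** In the scene picture their centres appeared about 5 pixels lower than predicted. I put this down to the colour masks including the parts' sides. I took no final close-up of these two.

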